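# Set out stripped gearbox-shaft parts for refitting, in reverse order

### The job

The four gearbox-shaft parts stand on the pins of the steel stripping tray in the order they came off; set them over onto the wooden assembly board in reverse order, as the last off goes back on first. The part farthest from the tray's carrying handle goes on the pin nearest the board's carrying handle, and so on along the row. Each must lie flat and fully down, with its pin through the bore.

Things in the scene. Friction and masses are not known exactly. Their poses are not given: they have to be found in the camera images.
- rack_a: Stripping tray, fixed: dark steel, 150 (its x) by 350 mm (its y), floor 8 mm above the table, low rim 8 mm higher, 74 mm either side of the row. Its row of four pins lies along its y at y = +112.5, +37.5, -37.5, -112.5 mm, x = 0. Wire carrying handle (bow 90 mm across the row, 36 mm above the floor) at its +y end only, y = +176 mm. Origin: on the table, under the middle of the row.
- rack_b: Assembly board, fixed: light wood, 150 (its x) by 350 (its y) by 16 mm. Four bare pins, 9 mm thick, along its y at y = +112.5, +37.5, -37.5, -112.5 mm, x = 0, on grey feet 34 mm across, 6 mm high: a part fully down rests 22 mm above the table. Pin tips 50 mm above the table. Wire handle like the tray's at its +y end only, y = +176 mm, top 36 mm above the wood. Origin: on the table, under mid-row.
- gear: Loose steel gear wheel, 64 mm outside diameter, 20 mm high, about 0.4 kg, with helical teeth. Its bore is 25 mm, round the vertical axis. Origin: centre of the underside; z along the axis, up.
- hub: Loose steel synchroniser hub, 56 mm outside diameter, 16 mm high, about 0.2 kg, with a finely splined rim cut by three key slots. Its bore is 25 mm, round the vertical axis. Origin: centre of the underside; z along the axis, up.
- bearing: Loose steel ball bearing, 52 mm outside diameter, 15 mm high, about 0.13 kg, balls visible between the two races. Its bore is 25 mm, round the vertical axis. Origin: centre of the underside; z along the axis, up.
- sleeve: Loose plain steel spacer sleeve, 36 mm outside diameter, 30 mm high, about 0.12 kg. Its bore is 25 mm, round the vertical axis. Origin: centre of the underside; z along the axis, up.
- pin_gear: The pin of the stripping tray on which the gear stands at the start (it does not move): black foot 34 mm across and 6 mm high, on which the part rests, 14 mm above the table; steel pin 9 mm thick rising 28 mm above the foot. Origin: centre of the foot's underside, on the tray floor, 8 mm above the table.
- pin_hub: The pin of the stripping tray on which the hub stands at the start (it does not move): black foot 34 mm across and 6 mm high, on which the part rests, 14 mm above the table; steel pin 9 mm thick rising 28 mm above the foot. Origin: centre of the foot's underside, on the tray floor, 8 mm above the table.
- pin_bearing: The pin of the stripping tray on which the bearing stands at the start (it does not move): black foot 34 mm across and 6 mm high, on which the part rests, 14 mm above the table; steel pin 9 mm thick rising 28 mm above the foot. Origin: centre of the foot's underside, on the tray floor, 8 mm above the table.
- pin_sleeve: The pin of the stripping tray on which the sleeve stands at the start (it does not move): black foot 34 mm across and 6 mm high, on which the part rests, 14 mm above the table; steel pin 9 mm thick rising 28 mm above the foot. Origin: centre of the foot's underside, on the tray floor, 8 mm above the table.
Not all that is in view belongs to the job. What is shaped like the gear but purple is not meant. What is shaped like the hub but blue or orange is not meant.

How it is judged:
By the outcome, as a careful person would: the job done as asked, in the order asked, and still so for the second after the job is handed in, with the robot touching nothing.
It also fails if it takes over 120 s, if anything falls off the work surface, if the arm or the gripper's body presses on something with over 40 N, if the wrist force passes 120 N, or if a joint passes its speed limit or range.

### The arm

A 7-joint arm with a two-finger parallel gripper is mounted at the origin on the work surface. World frame = base frame: x ahead of the robot, y to its left, z up, the work surface at z = 0. Lengths are in m, angles in rad, forces in N, time in s.
With the tool pointing down it reaches from about 0.425 to 0.825 m from the base axis. Payload 3.6 kg.
Tool frame: the origin (TCP) lies midway between the tips of the shut fingers; the grasp point (between the pads) lies 19 mm behind it; y points along the fingers, x is the direction in which the jaws open and shut, and the axes are right-handed (so a half turn about y gives the same grasp; the last joint's range is limited). The gripper opens to 85 mm and grips with 20 to 120 N. Pads are 22 mm wide; open, the fingers measure 114 mm over their backs; the gripper's body (76 mm by 85 mm) begins 54 mm behind the grasp point. The pads swing forward as they close: fully open they stand 13 mm farther back than shut.
Start: joints at [-1.246, 0.615, -0.013, 1.423, 0.008, 1.103, -0.04], TCP at [0.224, 0.61, 0.231] pointing down, gripper open.
Joint ranges: [-3.12, 3.12], [-0.3, 2.06], [-1.34, 1.32], [0.26, 2.42], [-1.36, 4.5], [0.01, 1.98], [-2.84, 2.84]. Speed limits (rad/s): [2.79, 2.79, 3.14, 3.14, 3.14, 3.14, 3.14].

### API

Orientations are given as a rotation vector (axis times angle).
In Python, from bench import robot, optics, finder gives the robot as it stands.
- The arm moves only by the tool send_rows, never from a script. Its argument "targets" is a list of rows, each an object of numbers: "tx", "ty", "tz": the shift along the tool's x, y, z in units of 30 mm (1.0 is 30 mm); "twist": the turn about the tool's y in units of 6 degrees (1.0 is 6 degrees). A call has 1 to 20 rows; each row shifts and turns the commanded pose from where the row before left it, along the tool's axes as they then stand; what a row does not reach is not made up. A row lasts 1/12 s, in which the tool goes at most 41.7 mm and 7.16 degrees, less where a joint would pass 70% of its speed; a pose out of reach is approached as far as the arm can. A call is refused whole if a number of a shift passes 1 or a number of a turn 1, either way. A call with a gripper value outside its range is refused whole. "hand" is the finger opening in mm, from 0 to 85.4, set as the call begins (left out, the last holds). The fingers move at their own pace and stop on an object; "squeeze" is the grip in N (left out, the last holds). Time passes only in rows, so rows that do not move let the fingers close. It gives the time, the measured TCP pose, the force and the opening at its end, in the units of the state.
- robot.read_state(): the state, without advancing time (a new reading comes with each control period).
- optics.grab_frame(name): name is "side" or "top" or "wrist"; returns a dict with "color" (420x560x3 uint8, red, green, blue), "depth" (420x560 float32, m along the optical axis (not along the pixel's ray), 0 where there is no reading), "fovy" (degrees; the focal length in pixels is half the picture's height over the tangent of half this angle, whatever the lens; pixels are square), "cx", "cy" (the principal point, pixels), "pose" (4x4, takes a point from camera to world coordinates). Camera axes: x right, y up, looking along -z (the intrinsics and any distortion apply to the point x, -y, -z); pixel columns grow to the right and rows downward; lengths in m; the calibration is good to about 2 mm. A picture is of the moment at which its call begins.
- robot.hand_in(): hands the job in, once; it reports no verdict.
Trained networks look in a picture, given as the dict that the camera call returned (one of the last four; its "shot" number tells which), for a name from the list of things; names that differ only in an ending like _2 or _b are one class to them, and where a whole thing is asked for, a point or a joint stands for the part that bears it (a point fixed in the world has none). Each returns a list of dicts, best first, with "conf" (0 to 1); they miss things now and then, are a little off and sometimes report something else, mostly with a low value. They report only what shows in the picture. A call takes as long as a camera call. They do not tell look-alikes from the thing itself.
- finder.outline_of(name, picture): "region" (420x560 bool, what is visible of it).
- finder.landmark_of(name, picture): "point" ([x, y, z] in m, in world coordinates, good to about 4 mm: a listed point, or the origin of a listed thing).
The state is a dict: "t": time; "qpos": joint angles; "joint_vel": joint speeds; "effort": joint torques, N m; "tcp_pos": TCP position; "ee_rot": TCP orientation; "wrist_force": force on the tool from outside, world axes, zero at the start; "moment": the same for the moment, N m; "width": opening from 0.0 (shut) to 1.0 (fully open).
Only numpy, scipy, OpenCV 4.12 (cv2) and the standard library are available. Lean on these libraries where they do the work, as an engineer would, in place of code of your own. Each camera call takes 0.05 s, during which the arm holds its last target. There are 200 camera calls.

## Working session

There is one attempt and no reset: what is moved stays moved. The work goes in short steps, Python scripts to look and compute and a tool call to move; the robot and the scene stay as the last step left them, time stands still between calls to the robot, and variables do not carry over. Pictures are saved under pics/ and viewed, about 12 in all and at most 16, crops included, and the job is handed in when it is done.

Besides the shell and the picture viewer there is one more tool, called as a command line: name --argument value ..., lists and objects as JSON in quotes. send_rows: Moves the arm, as the interface text tells. Its arguments: {"type":"object","properties":{"targets":{"type":"array","items":{"type":"object","properties":{"tx":{"type":"number"},"ty":{"type":"number"},"tz":{"type":"number"},"twist":{"type":"number"}}}},"hand":{"type":"number"},"squeeze":{"type":"number"}},"required":["targets"]}

```bash
mkdir -p pics; ls
cat > h.py <<'E'
import numpy as np, cv2
from scipy.spatial.transform import Rotation as R
from bench import robot, optics, finder
def save(p,n,crop=None,s=1):
    im=p["color"][:,:,::-1]
    if crop: im=im[crop[1]:crop[3],crop[0]:crop[2]]
    cv2.imwrite("pics/"+n,cv2.resize(im,None,fx=s,fy=s,interpolation=cv2.INTER_CUBIC))
def pix(p,w):
    T=np.linalg.inv(p["pose"]); c=T[:3,:3]@np.array(w)+T[:3,3]
    f=p["color"].shape[0]/2/np.tan(np.radians(p["fovy"])/2)
    return np.array([p["cx"]+f*c[0]/-c[2], p["cy"]+f*c[1]/c[2]])
def cloud(p):
    d=p["depth"];f=d.shape[0]/2/np.tan(np.radians(p["fovy"])/2)
    v,u=np.mgrid[:d.shape[0],:d.shape[1]]
    c=np.stack([(u-p["cx"])/f*d,-(v-p["cy"])/f*d,-d],-1)
    return c@p["pose"][:3,:3].T+p["pose"][:3,3]
E
python3 - <<'E'
from h import *
s=robot.read_state();print(s)
for c in ["top","side"]:
    p=optics.grab_frame(c);save(p,c+"0.png");print(c,{k:v for k,v in p.items() if k not in("color","depth")})
    for n in ["rack_a","rack_b","gear","hub","bearing","sleeve","pin_gear","pin_sleeve"]:
        for r in finder.landmark_of(n,p)[:3]: print(n,np.round(r["point"],4),round(r["conf"],2),np.round(pix(p,r["point"])))
E
```

```text
pics
{'t': 0.0, 'qpos': array([-1.24547248,  0.61595473, -0.01263431,  1.42492385,  0.00808496,
        1.10340268, -0.04043635]), 'joint_vel': array([-0.00019326,  0.00141861, -0.00105516, -0.00037608,  0.0004968 ,
       -0.002191  , -0.00119074]), 'effort': array([-2.35093721e-04, -4.69203150e+01,  2.58734766e-01, -1.71031272e+01,
        9.89091379e-03,  9.39020858e-03,  3.23184295e-06]), 'tcp_pos': array([0.22370736, 0.60946193, 0.23010679]), 'ee_rot': array([-1.35689784, -0.94470212,  0.94826476]), 'wrist_force': array([ 0.35958434,  0.1053635 , -0.04172041]), 'moment': array([-0.00010058,  0.0022114 , -0.05874711]), 'width': 1.0003302531945353}
top {'fovy': 48.49166930692248, 'cx': 279.5544926606871, 'cy': 210.35857121063336, 'pose': array([[ 2.12521218e-03,  9.83119889e-01, -1.82950176e-01,
         2.59764661e-01],
       [-9.99893675e-01, -5.50205190e-04, -1.45717481e-02,
        -9.56187592e-02],
       [-1.44264355e-02,  1.82961692e-01,  9.83014190e-01,
         1.15149842e+00],
       [ 0.00000000e+00,  0.00000000e+00,  0.00000000e+00,
         1.00000000e+00]]), 'shot':
[... 1060 characters left out ...]
8  0.2372 -0.0019] 0.91 [301. 126.]
rack_a [ 0.5387 -0.2456  0.0012] 0.59 [317. 264.]
rack_b [ 0.5308  0.2372 -0.0019] 0.91 [301. 126.]
rack_b [ 0.5387 -0.2456  0.0012] 0.59 [317. 264.]
gear [ 0.4395 -0.5241 -0.0032] 0.66 [272. 400.]
hub [ 0.5346 -0.2099  0.016 ] 0.86 [314. 246.]
hub [ 3.423e-01 -2.749e-01  1.000e-04] 0.79 [224. 277.]
hub [ 3.518e-01 -1.104e-01 -2.000e-04] 0.67 [233. 218.]
bearing [ 0.5361 -0.2863  0.0154] 0.72 [317. 276.]
sleeve [ 0.538  -0.1346  0.0137] 0.62 [313. 220.]
sleeve [ 0.5331 -0.356   0.0127] 0.6 [319. 307.]
pin_gear [ 0.5328 -0.2098  0.0122] 0.55 [313. 247.]
pin_gear [ 0.5313 -0.3589  0.011 ] 0.38 [318. 309.]
pin_sleeve [ 0.539  -0.1375  0.005 ] 0.49 [313. 224.]
```

View pics/top0.png

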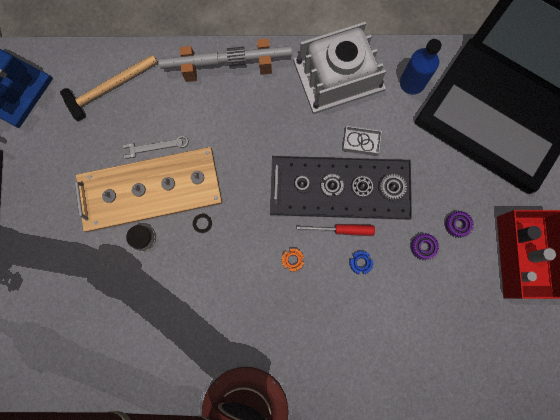

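View pics/side0.png

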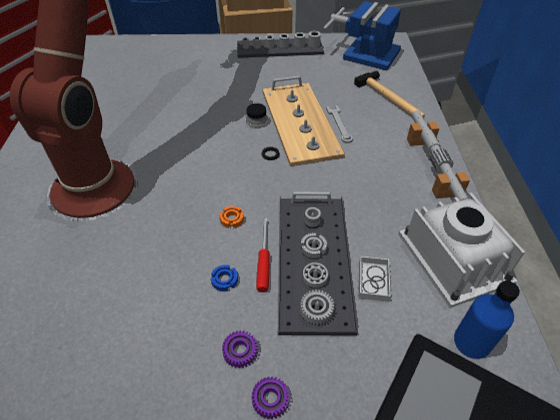

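The top image shows the dark tray with its handle at the left end (276,182). Outwards from the handle stand the sleeve (303,184), hub (332,185), bearing (362,186) and gear (394,187). The board's handle is also at its left end (82,197), with pins at (109,195), (138,190), (168,184) and (197,177).

Possible mix-ups:
- **Gear:** purple gears at (425,246) and (459,223).
- **Hub:** orange hub at (292,260) and blue hub at (361,262).
- **Bearing or sleeve:** black ring (202,223).

I choose the four grey parts on the tray. The mapping is gear→(109,195), bearing→(138,190), hub→(168,184), sleeve→(197,177).

Run:
```python
from h import *
p=optics.grab_frame("top"); C=cloud(p)
save(p,"crop_tray.png",(265,145,420,225),5)
s=robot.read_state();M=R.from_rotvec(s["ee_rot"]).as_matrix();print("tool axes (cols)\n",M.round(3))
def circ(uv,zt,r):
    u,v=map(int,uv);W=C[v-r:v+r+1,u-r:u+r+1].reshape(-1,3)
    q=W[abs(W[:,2]-zt)<.006]
    (x,y),(w,h),a=cv2.minAreaRect((q[:,:2]*1000).astype(np.float32)); (cx,cy),rad=cv2.minEnclosingCircle((q[:,:2]*1000).astype(np.float32))
    return len(q),round(float(np.median(q[:,2])),4),(round(cx),round(cy)),round(rad,1),q[:,:2].mean(0).round(4)
for n,uv,zt,r in [("sleeve",(303,184),.044,10),("hub",(332,185),.030,14),("bearing",(362,186),.029,13),("gear",(394,187),.034,16)]: print(n,*circ(uv,zt,r))
for uv in [(109,195),(138,190),(168,184),(197,177)]: print("pin",*circ(uv,.024,9))
# pins from net
for n in ["rack_a","rack_b"]:
    for k in finder.outline_of(n,p)[:2]:
        q=C[k["region"]];q=q[(q[:,2]>.002)&(q[:,2]<.03)]
        (x,y),(w,h),a=cv2.minAreaRect((q[:,:2]*1000).astype(np.float32));print(n,round(k["conf"],2),np.round([x,y,w,h,a],1))
```

```text
tool axes (cols)
 [[ 0.344 -0.    -0.939]
 [ 0.939  0.     0.344]
 [-0.    -1.     0.   ]]
sleeve 94 0.0423 (535, -133) 17.9 [ 0.5351 -0.133 ]
hub 249 0.0296 (533, -208) 28.4 [ 0.5324 -0.2075]
bearing 234 0.0272 (530, -283) 25.9 [ 0.5304 -0.283 ]
gear 365 0.0327 (528, -358) 32.6 [ 0.5283 -0.357 ]
pin 155 0.0214 (509, 351) 28.5 [0.507  0.3469]
pin 145 0.0215 (525, 278) 29.2 [0.5228 0.2753]
pin 149 0.0215 (538, 201) 27.7 [0.5387 0.2013]
pin 161 0.0216 (554, 127) 30.0 [0.5544 0.1276]
rack_a 0.86 [ 532.1 -232.   354.8  155.8   87.5]
rack_a 0.71 [528.2 252.7 151.6 349.7  12.1]
rack_b 0.86 [ 532.1 -232.   354.8  155.8   87.5]
rack_b 0.71 [528.2 252.7 151.6 349.7  12.1]
```

View pics/crop_tray.png

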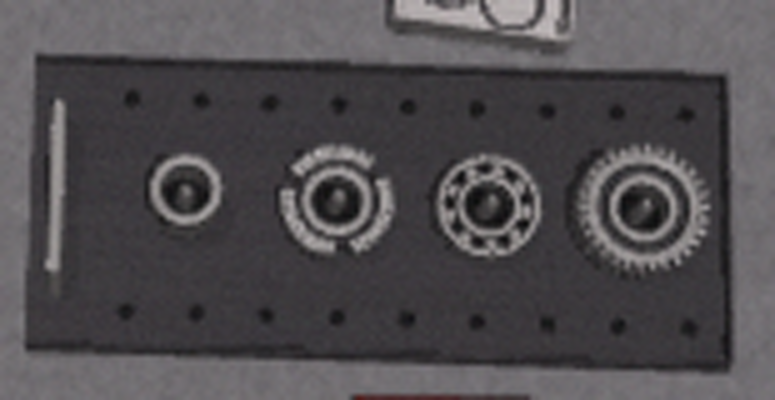

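The crop confirms the choice: grey sleeve, hub, bearing and gear on the dark tray, left to right from the handle. Heights and 75 mm spacing agree. Now I align the jaws with world x and move to above the board.

send_rows --targets '[{"twist": 0.97}, {"twist": 0.97}, {"twist": 0.97}, {"twist": 0.97}, {"twist": 0.97}, {"twist": 0.97}, {"twist": 0.97}, {"twist": 0.97}, {"twist": 0.97}, {"twist": 0.97}, {"twist": 0.97}, {"twist": 0.97}]' --hand 85 --squeeze 50

```text
$.targets[0]: bad value
```

send_rows --targets '[{"tx": 1, "tz": -0.9}, {"tx": 1, "tz": -0.9}, {"tx": 1, "tz": -0.9}, {"tx": 1, "tz": -0.9}, {"tx": 1, "tz": -0.9}, {"tx": 1, "tz": -0.9}, {"tx": 1, "tz": -0.9}, {"tx": 1, "tz": -0.9}, {"tx": 1, "tz": -0.9}, {"tx": 1, "tz": -0.9}, {"tz": -1}, {"tz": -1}, {}, {}]'

```text
$.targets[0]: bad value
```

Run:
```python
from h import *
s=robot.read_state();print(s["t"],s["tcp_pos"],R.from_rotvec(s["ee_rot"]).as_matrix().round(3))
p=optics.grab_frame("wrist");save(p,"w1.png");print(p["pose"].round(3))
for w in [(.507,.3475),(.523,.2743),(.5387,.201),(.5545,.1278)]: print(pix(p,(*w,.05)).round())
```

```text
1.05 [0.223959   0.61016842 0.23130632] [[ 0.345 -0.    -0.939]
 [ 0.939 -0.     0.345]
 [-0.    -1.     0.   ]]
[[ 0.345 -0.899 -0.271  0.154]
 [ 0.939  0.33   0.099  0.635]
 [ 0.    -0.289  0.957  0.374]
 [ 0.     0.     0.     1.   ]]
[165. 465.]
[120. 488.]
[ 76. 510.]
[ 35. 531.]
```

View pics/w1.png

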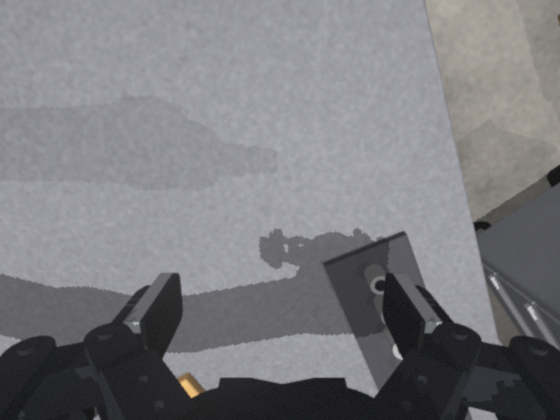

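The call was refused, so the arm hasn't moved. The wrist view shows only bare table and another dark rack. Every row probably needs all four numbers, so I'll fill them in.

send_rows --targets '[{"tx": 0, "ty": 0, "tz": 0, "twist": 0.97}, {"tx": 0, "ty": 0, "tz": 0, "twist": 0.97}, {"tx": 0, "ty": 0, "tz": 0, "twist": 0.97}, {"tx": 0, "ty": 0, "tz": 0, "twist": 0.97}, {"tx": 0, "ty": 0, "tz": 0, "twist": 0.97}, {"tx": 0, "ty": 0, "tz": 0, "twist": 0.97}, {"tx": 0, "ty": 0, "tz": 0, "twist": 0.97}, {"tx": 0, "ty": 0, "tz": 0, "twist": 0.97}, {"tx": 0, "ty": 0, "tz": 0, "twist": 0.97}, {"tx": 0, "ty": 0, "tz": 0, "twist": 0.97}, {"tx": 0, "ty": 0, "tz": 0, "twist": 0.97}, {"tx": 0, "ty": 0, "tz": 0, "twist": 0.97}]' --hand 85 --squeeze 50

```text
t: 2.1
tcp_pos: [0.2238, 0.6102, 0.2313]
ee_rot: [-1.571, 0.004, -0.003]
wrist_force: [0.2, -0.1, -0.5]
width: 0.996
```

send_rows --targets '[{"tx": 1, "ty": 0, "tz": -0.9, "twist": 0}, {"tx": 1, "ty": 0, "tz": -0.9, "twist": 0}, {"tx": 1, "ty": 0, "tz": -0.9, "twist": 0}, {"tx": 1, "ty": 0, "tz": -0.9, "twist": 0}, {"tx": 1, "ty": 0, "tz": -0.9, "twist": 0}, {"tx": 1, "ty": 0, "tz": -0.9, "twist": 0}, {"tx": 1, "ty": 0, "tz": -0.9, "twist": 0}, {"tx": 1, "ty": 0, "tz": -0.9, "twist": 0}, {"tx": 1, "ty": 0, "tz": -0.9, "twist": 0}, {"tx": 1, "ty": 0, "tz": -0.9, "twist": 0}, {"tx": 0, "ty": 0, "tz": -1, "twist": 0}, {"tx": 0, "ty": 0, "tz": -1, "twist": 0}, {"tx": 0, "ty": 0, "tz": -1, "twist": 0}, {"tx": 0, "ty": 0, "tz": -1, "twist": 0}, {"tx": 0, "ty": 0, "tz": -1, "twist": 0}, {"tx": 0, "ty": 0, "tz": 0, "twist": 0}, {"tx": 0, "ty": 0, "tz": 0, "twist": 0}]'

```text
t: 3.52
tcp_pos: [0.5245, 0.1878, 0.2318]
ee_rot: [-1.571, 0.003, -0.004]
wrist_force: [-0.4, 0.7, 0.3]
width: 0.996
```

Run:
```python
from h import *
s=robot.read_state();print(s["t"],s["tcp_pos"],R.from_rotvec(s["ee_rot"]).as_matrix().round(3))
p=optics.grab_frame("wrist");print(p["pose"].round(3))
im=p["color"]
for w in [(.507,.3475),(.523,.2743),(.5387,.201),(.5545,.1278)]:
    u,v=pix(p,(*w,.05)); print(u.round(),v.round()); cv2.circle(im,(int(u),int(v)),4,(255,0,0),1)
save(p,"w2.png")
C=cloud(p); m=(C[:,:,2]>.04)&(C[:,:,2]<.055)
n,l,st,ce=cv2.connectedComponentsWithStats(m.astype(np.uint8))
for i in range(1,n):
    if st[i,4]>15: print(ce[i].round(),st[i,4],C[l==i].mean(0).round(4))
```

```text
3.5167 [0.52447884 0.18778432 0.23184991] [[ 1.     0.001  0.005]
 [-0.005 -0.     1.   ]
 [ 0.001 -1.    -0.   ]]
[[ 1.     0.005  0.     0.524]
 [-0.005  0.957  0.288  0.261]
 [ 0.001 -0.288  0.957  0.375]
 [ 0.     0.     0.     1.   ]]
261.0 2.0
280.0 95.0
297.0 176.0
312.0 247.0
[264.   5.] 108 [0.5098 0.3459 0.0467]
[153. 110.] 3062 [0.4053 0.2614 0.0451]
[283.  96.] 75 [0.5254 0.2737 0.0473]
[300. 175.] 71 [0.541  0.2013 0.0466]
[314. 245.] 67 [0.5565 0.1287 0.0462]
```

View pics/w2.png

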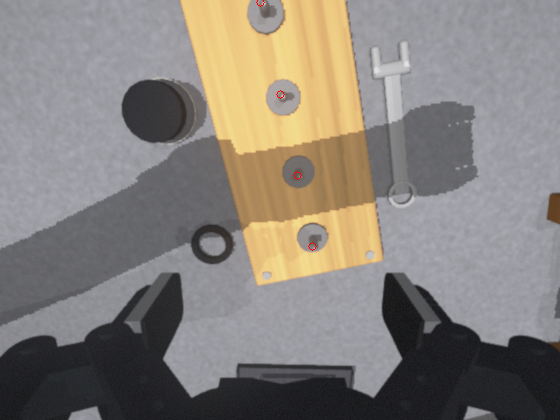

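The wrist view shows the board's pins at (264,5), (283,96), (300,175) and (314,245), about 2 mm from my map. I also note a black knob at (155,110), well clear of the row. Going to the gear.

send_rows --targets '[{"tx": 0.12, "ty": 0, "tz": -1, "twist": 0}, {"tx": 0, "ty": 0, "tz": -1, "twist": 0}, {"tx": 0, "ty": 0, "tz": -1, "twist": 0}, {"tx": 0, "ty": 0, "tz": -1, "twist": 0}, {"tx": 0, "ty": 0, "tz": -1, "twist": 0}, {"tx": 0, "ty": 0, "tz": -1, "twist": 0}, {"tx": 0, "ty": 0, "tz": -1, "twist": 0}, {"tx": 0, "ty": 0, "tz": -1, "twist": 0}, {"tx": 0, "ty": 0, "tz": -1, "twist": 0}, {"tx": 0, "ty": 0, "tz": -1, "twist": 0}, {"tx": 0, "ty": 0, "tz": -1, "twist": 0}, {"tx": 0, "ty": 0, "tz": -1, "twist": 0}, {"tx": 0, "ty": 0, "tz": -1, "twist": 0}, {"tx": 0, "ty": 0.5, "tz": -1, "twist": 0}, {"tx": 0, "ty": 0.5, "tz": -1, "twist": 0}, {"tx": 0, "ty": 0.5, "tz": -1, "twist": 0}, {"tx": 0, "ty": 0.5, "tz": -1, "twist": 0}, {"tx": 0, "ty": 0.5, "tz": -1, "twist": 0}, {"tx": 0, "ty": 0.5, "tz": -0.2, "twist": 0}, {"tx": 0, "ty": 0, "tz": 0, "twist": 0}]'

```text
t: 5.23
tcp_pos: [0.5262, -0.3564, 0.1375]
ee_rot: [-1.568, 0.006, 0.003]
wrist_force: [0.5, 0.5, -0.6]
width: 0.995
```

Run:
```python
from h import *
p=optics.grab_frame("wrist");C=cloud(p)
im=p["color"]
for w in [(.528,-.3575,.034)]:
    u,v=pix(p,w); print(u,v); cv2.circle(im,(int(u),int(v)),4,(255,0,0),1)
save(p,"w3.png")
m=(abs(C[:,:,2]-.034)<.004)&(np.hypot(C[:,:,0]-.528,C[:,:,1]+.3575)<.04)
q=C[m][:,:2]*1000;print(len(q),cv2.minEnclosingCircle(q.astype(np.float32)))
print(robot.read_state()["tcp_pos"])
```

```text
286.0357846649805 214.11876183067415
3444 ((529.4915771484375, -359.8564758300781), 32.37232208251953)
[ 0.52772903 -0.35436741  0.13915939]
```

View pics/w3.png

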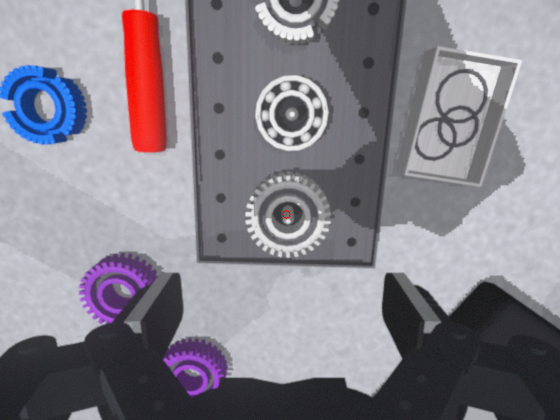

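The gear is at (287,213), which agrees with the map. Descending and gripping.

send_rows --targets '[{"tx": 0.04, "ty": 0.7, "tz": -0.1, "twist": 0}, {"tx": 0, "ty": 0.8, "tz": 0, "twist": 0}, {"tx": 0, "ty": 0.8, "tz": 0, "twist": 0}, {"tx": 0, "ty": 0.8, "tz": 0, "twist": 0}, {"tx": 0, "ty": 0.6, "tz": 0, "twist": 0}, {"tx": 0, "ty": 0.4, "tz": 0, "twist": 0}, {"tx": 0, "ty": 0.2, "tz": 0, "twist": 0}, {"tx": 0, "ty": 0, "tz": 0, "twist": 0}, {"tx": 0, "ty": 0, "tz": 0, "twist": 0}]'

```text
t: 6.03
tcp_pos: [0.5301, -0.3584, 0.0133]
ee_rot: [-1.571, -0.002, -0.0]
wrist_force: [-0.1, -0.8, 0.3]
width: 0.994
```

send_rows --targets '[{"tx": 0, "ty": 0, "tz": 0, "twist": 0}, {"tx": 0, "ty": 0, "tz": 0, "twist": 0}, {"tx": 0, "ty": 0, "tz": 0, "twist": 0}, {"tx": 0, "ty": 0, "tz": 0, "twist": 0}, {"tx": 0, "ty": 0, "tz": 0, "twist": 0}, {"tx": 0, "ty": 0, "tz": 0, "twist": 0}]' --hand 45 --squeeze 60

```text
t: 6.53
tcp_pos: [0.53, -0.3593, 0.0147]
ee_rot: [-1.572, -0.003, -0.002]
wrist_force: [-1.3, 1.1, 5.8]
width: 0.727
```

send_rows --targets '[{"tx": 0, "ty": -0.3, "tz": 0, "twist": 0}, {"tx": 0, "ty": -0.6, "tz": 0, "twist": 0}, {"tx": 0, "ty": -0.8, "tz": 0, "twist": 0}, {"tx": 0, "ty": -0.9, "tz": 0, "twist": 0}, {"tx": 0, "ty": -0.9, "tz": 0, "twist": 0}, {"tx": 0, "ty": 0, "tz": 0.4, "twist": 0}, {"tx": 0, "ty": 0, "tz": 0.8, "twist": 0}, {"tx": 0, "ty": 0, "tz": 1, "twist": 0}, {"tx": 0, "ty": 0, "tz": 1, "twist": 0}, {"tx": 0, "ty": 0, "tz": 1, "twist": 0}, {"tx": 0, "ty": 0, "tz": 1, "twist": 0}, {"tx": 0, "ty": 0, "tz": 1, "twist": 0}, {"tx": 0, "ty": 0, "tz": 1, "twist": 0}, {"tx": 0, "ty": 0, "tz": 1, "twist": 0}, {"tx": 0, "ty": 0, "tz": 1, "twist": 0}, {"tx": 0, "ty": 0, "tz": 1, "twist": 0}, {"tx": 0, "ty": 0, "tz": 1, "twist": 0}, {"tx": 0, "ty": 0, "tz": 1, "twist": 0}, {"tx": 0, "ty": 0, "tz": 1, "twist": 0}]'

```text
t: 8.12
tcp_pos: [0.5271, 0.0394, 0.1166]
ee_rot: [-1.57, 0.002, 0.002]
wrist_force: [-0.2, -0.3, -4.1]
width: 0.731
```

send_rows --targets '[{"tx": -0.1, "ty": 0, "tz": 1, "twist": 0}, {"tx": -0.1, "ty": 0, "tz": 1, "twist": 0}, {"tx": -0.1, "ty": 0, "tz": 1, "twist": 0}, {"tx": -0.1, "ty": 0, "tz": 1, "twist": 0}, {"tx": -0.1, "ty": 0, "tz": 1, "twist": 0}, {"tx": -0.1, "ty": 0, "tz": 1, "twist": 0}, {"tx": -0.1, "ty": 0, "tz": 1, "twist": 0}, {"tx": 0, "ty": 0, "tz": 1, "twist": 0}, {"tx": 0, "ty": 0, "tz": 0.8, "twist": 0}, {"tx": 0, "ty": 0, "tz": 0.5, "twist": 0}, {"tx": 0, "ty": 0, "tz": 0, "twist": 0}, {"tx": 0, "ty": 0, "tz": 0, "twist": 0}, {"tx": 0, "ty": 0, "tz": 0, "twist": 0}]'

```text
t: 9.2
tcp_pos: [0.5076, 0.3137, 0.1169]
ee_rot: [-1.574, 0.003, -0.001]
wrist_force: [0.3, -0.2, -3.1]
width: 0.727
```

Run:
```python
from h import *
print(robot.read_state()["tcp_pos"]); print(robot.read_state()["wrist_force"])
p=optics.grab_frame("side");save(p,"s1.png",(200,40,420,220),3)
p=optics.grab_frame("wrist");save(p,"w4.png")
C=cloud(p)
for n in ["gear"]:
  for r in finder.landmark_of(n,p)[:3]: print(n,r["point"],r["conf"])
```

```text
[0.50760787 0.31368632 0.11686631]
[ 0.26938464 -0.22237696 -3.07327536]
gear [0.5056, 0.3148, 0.1161] 0.76
```

View pics/s1.png

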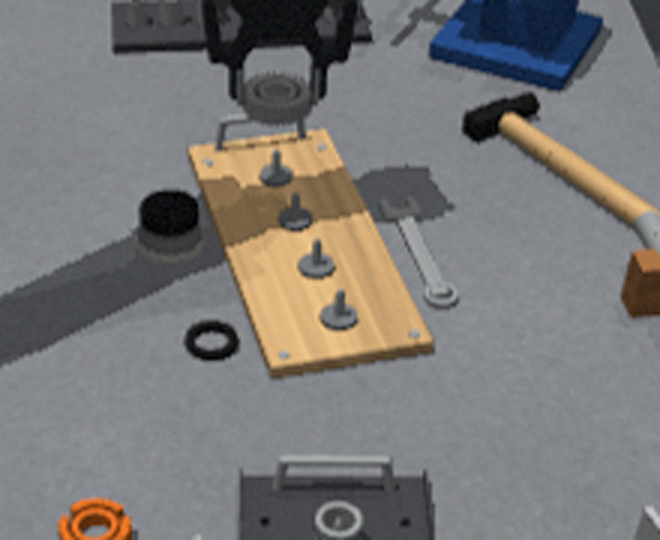

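The gear is held level, approaching from beyond the handle end in the side view (275,90). I go 33 mm further in y, then down.

send_rows --targets '[{"tx": 0.05, "ty": 0, "tz": 0.6, "twist": 0}, {"tx": 0, "ty": 0, "tz": 0.5, "twist": 0}, {"tx": 0, "ty": 0, "tz": 0, "twist": 0}, {"tx": 0, "ty": 0.3, "tz": 0, "twist": 0}, {"tx": 0, "ty": 0.5, "tz": 0, "twist": 0}, {"tx": 0, "ty": 0.5, "tz": 0, "twist": 0}, {"tx": 0, "ty": 0.5, "tz": 0, "twist": 0}, {"tx": 0, "ty": 0.5, "tz": 0, "twist": 0}, {"tx": 0, "ty": 0.4, "tz": 0, "twist": 0}, {"tx": 0, "ty": 0.2, "tz": 0, "twist": 0}, {"tx": 0, "ty": 0.1, "tz": 0, "twist": 0}, {"tx": 0, "ty": 0.1, "tz": 0, "twist": 0}, {"tx": 0, "ty": 0, "tz": 0, "twist": 0}, {"tx": 0, "ty": 0, "tz": 0, "twist": 0}]'

```text
t: 10.52
tcp_pos: [0.5098, 0.3493, 0.0249]
ee_rot: [-1.57, -0.001, -0.001]
wrist_force: [-0.4, 0.1, -3.3]
width: 0.728
```

send_rows --targets '[{"tx": 0, "ty": 0.05, "tz": -0.05, "twist": 0}, {"tx": 0, "ty": 0.03, "tz": 0, "twist": 0}, {"tx": 0, "ty": 0, "tz": 0, "twist": 0}]'

```text
t: 10.77
tcp_pos: [0.5098, 0.3477, 0.0228]
ee_rot: [-1.57, -0.001, -0.001]
wrist_force: [-0.2, -1.3, -0.1]
width: 0.726
```

send_rows --targets '[{"tx": 0, "ty": 0, "tz": 0, "twist": 0}, {"tx": 0, "ty": 0, "tz": 0, "twist": 0}, {"tx": 0, "ty": 0, "tz": 0, "twist": 0}, {"tx": 0, "ty": 0, "tz": 0, "twist": 0}, {"tx": 0, "ty": 0, "tz": 0, "twist": 0}, {"tx": 0, "ty": -0.3, "tz": 0, "twist": 0}, {"tx": 0, "ty": -0.7, "tz": 0, "twist": 0}, {"tx": 0, "ty": -0.8, "tz": 0, "twist": 0}, {"tx": 0, "ty": -0.8, "tz": 0, "twist": 0}, {"tx": 0, "ty": -0.7, "tz": 0, "twist": 0}, {"tx": 0, "ty": 0, "tz": 0, "twist": 0}]' --hand 85

```text
t: 11.68
tcp_pos: [0.5125, 0.349, 0.1265]
ee_rot: [-1.565, -0.007, -0.007]
wrist_force: [0.1, 0.6, -0.5]
width: 0.993
```

Run:
```python
from h import *
print(robot.read_state()["tcp_pos"])
p=optics.grab_frame("wrist");C=cloud(p)
m=(C[:,:,2]>.034)&(C[:,:,2]<.047)&(np.hypot(C[:,:,0]-.509,C[:,:,1]-.3465)<.045)
print(m.sum(),np.percentile(C[m][:,2],[5,50,95]),C[m][:,:2].mean(0))
p=optics.grab_frame("side");save(p,"s2.png",(230,60,380,180),4)
```

```text
[0.51245476 0.3489592  0.12646919]
5341 [0.03477991 0.04158339 0.04322307] [0.51024474 0.34827175]
```

View pics/s2.png

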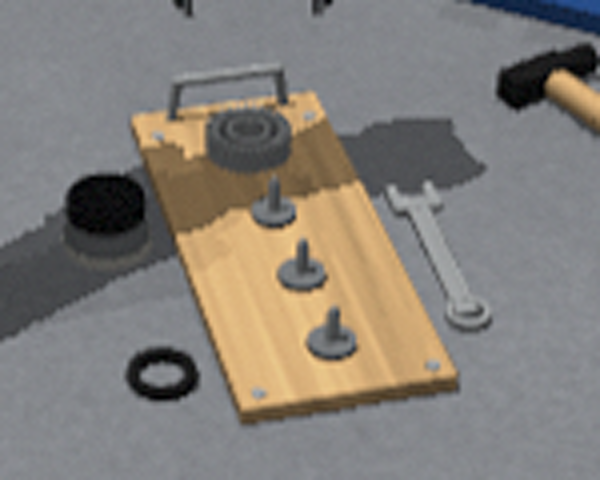

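The gear is seated next to the handle; its top is at 42 mm as it should be. Next is the bearing.

send_rows --targets '[{"tx": 0.1, "ty": 0, "tz": -0.5, "twist": 0}, {"tx": 0.1, "ty": 0, "tz": -1, "twist": 0}, {"tx": 0.1, "ty": 0, "tz": -1, "twist": 0}, {"tx": 0.1, "ty": 0, "tz": -1, "twist": 0}, {"tx": 0.1, "ty": 0, "tz": -1, "twist": 0}, {"tx": 0.1, "ty": 0, "tz": -1, "twist": 0}, {"tx": 0.1, "ty": 0, "tz": -1, "twist": 0}, {"tx": 0, "ty": 0, "tz": -1, "twist": 0}, {"tx": 0, "ty": 0, "tz": -1, "twist": 0}, {"tx": 0, "ty": 0, "tz": -1, "twist": 0}, {"tx": 0, "ty": 0, "tz": -1, "twist": 0}, {"tx": 0, "ty": 0, "tz": -1, "twist": 0}, {"tx": 0, "ty": 0, "tz": -1, "twist": 0}, {"tx": 0, "ty": 0, "tz": -1, "twist": 0}, {"tx": 0, "ty": 0, "tz": -1, "twist": 0}, {"tx": 0, "ty": 0, "tz": -1, "twist": 0}, {"tx": 0, "ty": 0, "tz": -1, "twist": 0}, {"tx": 0, "ty": 0, "tz": -1, "twist": 0}, {"tx": 0, "ty": 0, "tz": -1, "twist": 0}, {"tx": 0, "ty": 0, "tz": -1, "twist": 0}]'

```text
t: 13.45
tcp_pos: [0.5281, -0.2395, 0.1195]
ee_rot: [-1.57, 0.004, 0.002]
wrist_force: [0.1, -0.3, -0.4]
width: 0.994
```

send_rows --targets '[{"tx": 0, "ty": 0, "tz": -0.9, "twist": 0}, {"tx": 0, "ty": 0, "tz": -0.6, "twist": 0}, {"tx": 0, "ty": 0, "tz": 0, "twist": 0}, {"tx": 0, "ty": 0, "tz": 0, "twist": 0}]'

```text
t: 13.78
tcp_pos: [0.5281, -0.2838, 0.1196]
ee_rot: [-1.57, 0.005, -0.0]
wrist_force: [0.6, 0.8, -0.0]
width: 0.998
```

Run:
```python
from h import *
p=optics.grab_frame("wrist");C=cloud(p)
m=(abs(C[:,:,2]-.029)<.004)&(np.hypot(C[:,:,0]-.531,C[:,:,1]+.284)<.034)
q=C[m][:,:2]*1000;print(len(q),cv2.minEnclosingCircle(q.astype(np.float32)))
print(robot.read_state()["tcp_pos"])
```

```text
2449 ((532.0266723632812, -284.79229736328125), 25.955020904541016)
[ 0.52892267 -0.2817518   0.11969538]
```

send_rows --targets '[{"tx": 0.1, "ty": 0.5, "tz": -0.05, "twist": 0}, {"tx": 0, "ty": 0.8, "tz": 0, "twist": 0}, {"tx": 0, "ty": 0.8, "tz": 0, "twist": 0}, {"tx": 0, "ty": 0.8, "tz": 0, "twist": 0}, {"tx": 0, "ty": 0.5, "tz": 0, "twist": 0}, {"tx": 0, "ty": 0.2, "tz": 0, "twist": 0}, {"tx": 0, "ty": 0, "tz": 0, "twist": 0}, {"tx": 0, "ty": 0, "tz": 0, "twist": 0}]'

```text
t: 14.5
tcp_pos: [0.5337, -0.2828, 0.0131]
ee_rot: [-1.57, -0.001, 0.001]
wrist_force: [0.2, -0.5, 0.1]
width: 0.994
```

send_rows --targets '[{"tx": 0, "ty": 0, "tz": 0, "twist": 0}, {"tx": 0, "ty": 0, "tz": 0, "twist": 0}, {"tx": 0, "ty": 0, "tz": 0, "twist": 0}, {"tx": 0, "ty": 0, "tz": 0, "twist": 0}, {"tx": 0, "ty": 0, "tz": 0, "twist": 0}, {"tx": 0, "ty": 0, "tz": 0, "twist": 0}, {"tx": 0, "ty": 0, "tz": 0, "twist": 0}]' --hand 35

```text
t: 15.08
tcp_pos: [0.534, -0.2841, 0.0148]
ee_rot: [-1.571, -0.002, -0.001]
wrist_force: [-0.1, 0.7, 6.2]
width: 0.582
```

send_rows --targets '[{"tx": 0, "ty": -0.3, "tz": 0, "twist": 0}, {"tx": 0, "ty": -0.6, "tz": 0, "twist": 0}, {"tx": 0, "ty": -0.8, "tz": 0, "twist": 0}, {"tx": 0, "ty": -0.9, "tz": 0, "twist": 0}, {"tx": 0, "ty": -0.9, "tz": 0, "twist": 0}, {"tx": 0, "ty": 0, "tz": 0.4, "twist": 0}, {"tx": 0, "ty": 0, "tz": 0.8, "twist": 0}, {"tx": 0, "ty": 0, "tz": 1, "twist": 0}, {"tx": 0, "ty": 0, "tz": 1, "twist": 0}, {"tx": 0, "ty": 0, "tz": 1, "twist": 0}, {"tx": 0, "ty": 0, "tz": 1, "twist": 0}, {"tx": 0, "ty": 0, "tz": 1, "twist": 0}, {"tx": 0, "ty": 0, "tz": 1, "twist": 0}, {"tx": 0, "ty": 0, "tz": 1, "twist": 0}, {"tx": 0, "ty": 0, "tz": 1, "twist": 0}, {"tx": 0, "ty": 0, "tz": 1, "twist": 0}, {"tx": 0, "ty": 0, "tz": 1, "twist": 0}, {"tx": 0, "ty": 0, "tz": 1, "twist": 0}, {"tx": 0, "ty": 0, "tz": 1, "twist": 0}]'

```text
t: 16.67
tcp_pos: [0.5325, 0.114, 0.1179]
ee_rot: [-1.571, 0.0, 0.001]
wrist_force: [0.2, 0.4, -1.9]
width: 0.58
```

send_rows --targets '[{"tx": -0.1, "ty": 0, "tz": 1, "twist": 0}, {"tx": -0.1, "ty": 0, "tz": 1, "twist": 0}, {"tx": -0.1, "ty": 0, "tz": 1, "twist": 0}, {"tx": 0, "ty": 0, "tz": 1, "twist": 0}, {"tx": 0, "ty": 0, "tz": 0.9, "twist": 0}, {"tx": 0, "ty": 0, "tz": 0.5, "twist": 0}, {"tx": 0, "ty": 0, "tz": 0, "twist": 0}, {"tx": 0, "ty": 0, "tz": 0, "twist": 0}, {"tx": 0, "ty": 0, "tz": 0, "twist": 0}]'

```text
t: 17.42
tcp_pos: [0.5245, 0.2717, 0.1179]
ee_rot: [-1.573, 0.002, -0.002]
wrist_force: [1.0, -0.0, -1.1]
width: 0.581
```

Run:
```python
from h import *
print([robot.read_state()["tcp_pos"].round(4)]); print(robot.read_state()["wrist_force"])
p=optics.grab_frame("side");save(p,"s3.png",(230,40,380,180),4)
for n in ["bearing"]:
  for r in finder.landmark_of(n,p)[:3]: print(n,r["point"],r["conf"])
p=optics.grab_frame("wrist")
for n in ["bearing"]:
  for r in finder.landmark_of(n,p)[:3]: print(n,r["point"],r["conf"])
```

```text
[array([0.5245, 0.2717, 0.1179])]
[ 0.96090122 -0.0257384  -1.14118998]
bearing [0.5231, 0.2703, 0.119] 0.72
bearing [0.524, 0.2735, 0.1153] 0.74
```

View pics/s3.png

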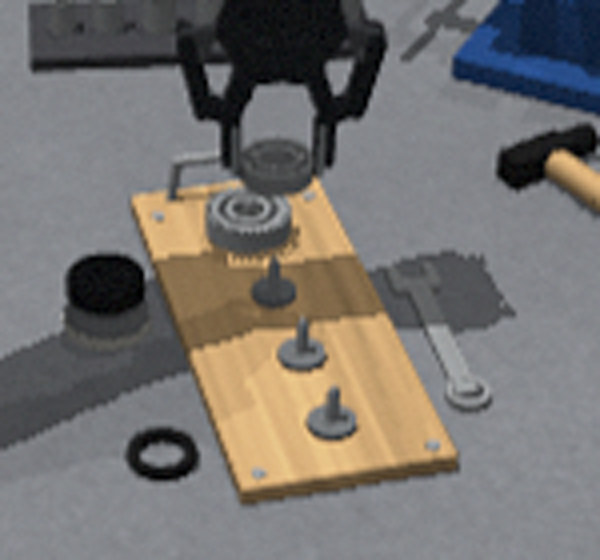

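The bearing is held level above its pin. Lowering and releasing.

send_rows --targets '[{"tx": 0, "ty": 0.3, "tz": 0.05, "twist": 0}, {"tx": 0, "ty": 0.5, "tz": 0, "twist": 0}, {"tx": 0, "ty": 0.5, "tz": 0, "twist": 0}, {"tx": 0, "ty": 0.5, "tz": 0, "twist": 0}, {"tx": 0, "ty": 0.5, "tz": 0, "twist": 0}, {"tx": 0, "ty": 0.4, "tz": 0, "twist": 0}, {"tx": 0, "ty": 0.2, "tz": 0, "twist": 0}, {"tx": 0, "ty": 0.15, "tz": 0, "twist": 0}, {"tx": 0, "ty": 0.1, "tz": 0, "twist": 0}, {"tx": 0, "ty": 0.03, "tz": 0, "twist": 0}, {"tx": 0, "ty": 0, "tz": 0, "twist": 0}, {"tx": 0, "ty": 0, "tz": 0, "twist": 0}]'

```text
t: 18.62
tcp_pos: [0.5248, 0.2759, 0.0231]
ee_rot: [-1.57, -0.001, -0.001]
wrist_force: [-0.2, 0.5, -1.9]
width: 0.581
```

send_rows --targets '[{"tx": 0, "ty": 0.04, "tz": -0.03, "twist": 0}, {"tx": 0, "ty": 0, "tz": 0, "twist": 0}]'

```text
t: 18.78
tcp_pos: [0.5249, 0.276, 0.0228]
ee_rot: [-1.568, -0.002, -0.001]
wrist_force: [-2.0, 0.2, 5.7]
width: 0.584
```

send_rows --targets '[{"tx": 0, "ty": 0, "tz": 0, "twist": 0}, {"tx": 0, "ty": 0, "tz": 0, "twist": 0}, {"tx": 0, "ty": 0, "tz": 0, "twist": 0}, {"tx": 0, "ty": 0, "tz": 0, "twist": 0}, {"tx": 0, "ty": 0, "tz": 0, "twist": 0}, {"tx": 0, "ty": 0, "tz": 0, "twist": 0}, {"tx": 0, "ty": -0.3, "tz": 0, "twist": 0}, {"tx": 0, "ty": -0.7, "tz": 0, "twist": 0}, {"tx": 0, "ty": -0.8, "tz": 0, "twist": 0}, {"tx": 0, "ty": -0.8, "tz": 0, "twist": 0}, {"tx": 0, "ty": -0.7, "tz": 0, "twist": 0}, {"tx": 0, "ty": 0, "tz": 0, "twist": 0}, {"tx": 0, "ty": 0, "tz": 0, "twist": 0}]' --hand 85

```text
t: 19.87
tcp_pos: [0.5251, 0.2751, 0.1221]
ee_rot: [-1.569, -0.002, -0.002]
wrist_force: [0.0, -0.3, 0.1]
width: 0.995
```

Run:
```python
from h import *
print(robot.read_state()["tcp_pos"])
p=optics.grab_frame("wrist");C=cloud(p)
m=(C[:,:,2]>.031)&(C[:,:,2]<.042)&(np.hypot(C[:,:,0]-.524,C[:,:,1]-.274)<.03)
print(m.sum(),np.percentile(C[m][:,2],[5,50,95]),C[m][:,:2].mean(0))
```

```text
[0.52512181 0.2751054  0.12212633]
3103 [0.03146167 0.03621908 0.03803597] [0.52448586 0.27584652]
```

The bearing is seated with its top near 37 mm. Next is the hub.

send_rows --targets '[{"tx": 0.1, "ty": 0, "tz": -0.5, "twist": 0}, {"tx": 0.1, "ty": 0, "tz": -1, "twist": 0}, {"tx": 0.08, "ty": 0, "tz": -1, "twist": 0}, {"tx": 0, "ty": 0, "tz": -1, "twist": 0}, {"tx": 0, "ty": 0, "tz": -1, "twist": 0}, {"tx": 0, "ty": 0, "tz": -1, "twist": 0}, {"tx": 0, "ty": 0, "tz": -1, "twist": 0}, {"tx": 0, "ty": 0, "tz": -1, "twist": 0}, {"tx": 0, "ty": 0, "tz": -1, "twist": 0}, {"tx": 0, "ty": 0, "tz": -1, "twist": 0}, {"tx": 0, "ty": 0, "tz": -1, "twist": 0}, {"tx": 0, "ty": 0, "tz": -1, "twist": 0}, {"tx": 0, "ty": 0, "tz": -1, "twist": 0}, {"tx": 0, "ty": 0, "tz": -1, "twist": 0}, {"tx": 0, "ty": 0, "tz": -1, "twist": 0}, {"tx": 0, "ty": 0, "tz": -1, "twist": 0}, {"tx": 0, "ty": 0, "tz": -0.6, "twist": 0}, {"tx": 0, "ty": 0, "tz": 0, "twist": 0}, {"tx": 0, "ty": 0, "tz": 0, "twist": 0}]'

```text
t: 21.5
tcp_pos: [0.5308, -0.2102, 0.1192]
ee_rot: [-1.571, 0.006, -0.001]
wrist_force: [0.4, 1.2, -0.0]
width: 0.996
```

Run:
```python
from h import *
p=optics.grab_frame("wrist");C=cloud(p)
m=(abs(C[:,:,2]-.030)<.004)&(np.hypot(C[:,:,0]-.5335,C[:,:,1]+.209)<.034)
q=C[m][:,:2]*1000;print(len(q),cv2.minEnclosingCircle(q.astype(np.float32)))
print(robot.read_state()["tcp_pos"]);save(p,"w5.png")
```

```text
2846 ((534.5737915039062, -210.08973693847656), 28.340774536132812)
[ 0.53145074 -0.20809772  0.11921711]
```

View pics/w5.png

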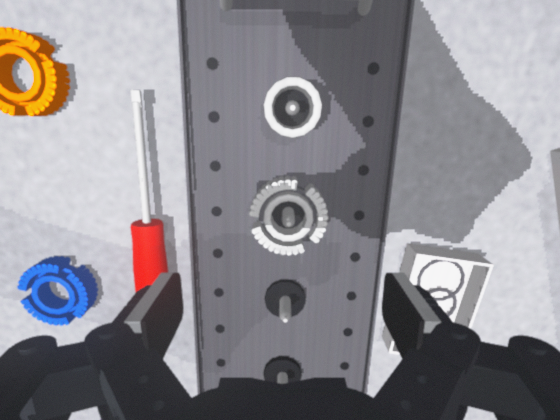

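The hub sits at (288,216), with one key slot facing the left jaw at (252,222). The 22 mm pad spans that slot, so this is fine.

send_rows --targets '[{"tx": 0.1, "ty": 0.5, "tz": -0.04, "twist": 0}, {"tx": 0, "ty": 0.8, "tz": 0, "twist": 0}, {"tx": 0, "ty": 0.8, "tz": 0, "twist": 0}, {"tx": 0, "ty": 0.8, "tz": 0, "twist": 0}, {"tx": 0, "ty": 0.5, "tz": 0, "twist": 0}, {"tx": 0, "ty": 0.2, "tz": 0, "twist": 0}, {"tx": 0, "ty": 0, "tz": 0, "twist": 0}, {"tx": 0, "ty": 0, "tz": 0, "twist": 0}]'

```text
t: 22.22
tcp_pos: [0.536, -0.2085, 0.0125]
ee_rot: [-1.57, -0.001, 0.001]
wrist_force: [0.5, -0.2, 0.6]
width: 0.992
```

send_rows --targets '[{"tx": 0, "ty": 0, "tz": 0, "twist": 0}, {"tx": 0, "ty": 0, "tz": 0, "twist": 0}, {"tx": 0, "ty": 0, "tz": 0, "twist": 0}, {"tx": 0, "ty": 0, "tz": 0, "twist": 0}, {"tx": 0, "ty": 0, "tz": 0, "twist": 0}, {"tx": 0, "ty": 0, "tz": 0, "twist": 0}, {"tx": 0, "ty": 0, "tz": 0, "twist": 0}]' --hand 38

```text
t: 22.8
tcp_pos: [0.5364, -0.2096, 0.0141]
ee_rot: [-1.571, -0.002, -0.002]
wrist_force: [-1.5, 1.5, 5.8]
width: 0.628
```

send_rows --targets '[{"tx": 0, "ty": -0.3, "tz": 0, "twist": 0}, {"tx": 0, "ty": -0.6, "tz": 0, "twist": 0}, {"tx": 0, "ty": -0.8, "tz": 0, "twist": 0}, {"tx": 0, "ty": -0.9, "tz": 0, "twist": 0}, {"tx": 0, "ty": -0.9, "tz": 0, "twist": 0}, {"tx": 0.05, "ty": 0, "tz": 0.4, "twist": 0}, {"tx": 0.05, "ty": 0, "tz": 0.8, "twist": 0}, {"tx": 0.03, "ty": 0, "tz": 1, "twist": 0}, {"tx": 0, "ty": 0, "tz": 1, "twist": 0}, {"tx": 0, "ty": 0, "tz": 1, "twist": 0}, {"tx": 0, "ty": 0, "tz": 1, "twist": 0}, {"tx": 0, "ty": 0, "tz": 1, "twist": 0}, {"tx": 0, "ty": 0, "tz": 1, "twist": 0}, {"tx": 0, "ty": 0, "tz": 1, "twist": 0}, {"tx": 0, "ty": 0, "tz": 1, "twist": 0}, {"tx": 0, "ty": 0, "tz": 1, "twist": 0}, {"tx": 0, "ty": 0, "tz": 1, "twist": 0}, {"tx": 0, "ty": 0, "tz": 1, "twist": 0}, {"tx": 0, "ty": 0, "tz": 1, "twist": 0}]'

```text
t: 24.38
tcp_pos: [0.5384, 0.1886, 0.117]
ee_rot: [-1.571, 0.001, 0.002]
wrist_force: [-0.1, -0.4, -1.7]
width: 0.626
```

send_rows --targets '[{"tx": 0, "ty": 0, "tz": 0.5, "twist": 0}, {"tx": 0, "ty": 0, "tz": 0, "twist": 0}, {"tx": 0, "ty": 0, "tz": 0, "twist": 0}, {"tx": 0, "ty": 0, "tz": 0, "twist": 0}]'

```text
t: 24.72
tcp_pos: [0.5395, 0.1992, 0.1173]
ee_rot: [-1.573, 0.002, -0.002]
wrist_force: [-0.0, 0.1, -2.7]
width: 0.622
```

Run:
```python
from h import *
print([robot.read_state()["tcp_pos"].round(4)]); print(robot.read_state()["wrist_force"])
p=optics.grab_frame("side");save(p,"s4.png",(230,60,380,200),4)
for c in "side","wrist":
  if c=="wrist": p=optics.grab_frame(c)
  for r in finder.landmark_of("hub",p)[:3]: print(c,r["point"],r["conf"])
```

```text
[array([0.5395, 0.1992, 0.1173])]
[-0.02345955  0.06683415 -2.67511418]
side [0.3514, -0.1114, -0.0014] 0.97
side [0.3473, -0.2802, -0.0023] 0.92
side [0.5372, 0.1977, 0.1194] 0.72
wrist [0.5402, 0.1967, 0.12] 0.92
```

View pics/s4.png

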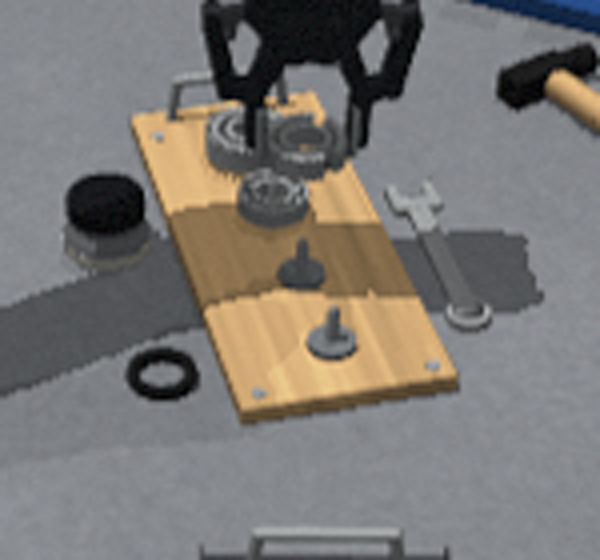

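The hub is held level, and the bearing and gear are seated behind it. Lowering.

send_rows --targets '[{"tx": 0, "ty": 0.3, "tz": 0.02, "twist": 0}, {"tx": 0, "ty": 0.5, "tz": 0, "twist": 0}, {"tx": 0, "ty": 0.5, "tz": 0, "twist": 0}, {"tx": 0, "ty": 0.5, "tz": 0, "twist": 0}, {"tx": 0, "ty": 0.5, "tz": 0, "twist": 0}, {"tx": 0, "ty": 0.4, "tz": 0, "twist": 0}, {"tx": 0, "ty": 0.2, "tz": 0, "twist": 0}, {"tx": 0, "ty": 0.15, "tz": 0, "twist": 0}, {"tx": 0, "ty": 0.1, "tz": 0, "twist": 0}, {"tx": 0, "ty": 0.03, "tz": 0, "twist": 0}, {"tx": 0, "ty": 0, "tz": 0, "twist": 0}, {"tx": 0, "ty": 0, "tz": 0, "twist": 0}]'

```text
t: 25.92
tcp_pos: [0.5401, 0.2024, 0.0225]
ee_rot: [-1.57, -0.001, -0.001]
wrist_force: [-0.1, 0.7, -1.8]
width: 0.625
```

send_rows --targets '[{"tx": 0, "ty": 0.04, "tz": 0, "twist": 0}, {"tx": 0, "ty": 0, "tz": 0, "twist": 0}]'

```text
t: 26.08
tcp_pos: [0.5402, 0.2025, 0.0222]
ee_rot: [-1.57, -0.001, -0.001]
wrist_force: [-1.9, 0.2, 5.3]
width: 0.624
```

send_rows --targets '[{"tx": 0, "ty": 0, "tz": 0, "twist": 0}, {"tx": 0, "ty": 0, "tz": 0, "twist": 0}, {"tx": 0, "ty": 0, "tz": 0, "twist": 0}, {"tx": 0, "ty": 0, "tz": 0, "twist": 0}, {"tx": 0, "ty": 0, "tz": 0, "twist": 0}, {"tx": 0, "ty": 0, "tz": 0, "twist": 0}, {"tx": 0, "ty": -0.3, "tz": 0, "twist": 0}, {"tx": 0, "ty": -0.7, "tz": 0, "twist": 0}, {"tx": 0, "ty": -0.8, "tz": 0, "twist": 0}, {"tx": 0, "ty": -0.8, "tz": 0, "twist": 0}, {"tx": 0, "ty": -0.7, "tz": 0, "twist": 0}, {"tx": 0, "ty": 0, "tz": 0, "twist": 0}, {"tx": 0, "ty": 0, "tz": 0, "twist": 0}]' --hand 85

```text
t: 27.17
tcp_pos: [0.5405, 0.2025, 0.1215]
ee_rot: [-1.569, -0.003, -0.002]
wrist_force: [0.4, -0.5, -0.6]
width: 0.998
```

Run:
```python
from h import *
print(robot.read_state()["tcp_pos"])
p=optics.grab_frame("wrist");C=cloud(p)
m=(C[:,:,2]>.031)&(C[:,:,2]<.042)&(np.hypot(C[:,:,0]-.540,C[:,:,1]-.201)<.032)
print(m.sum(),np.percentile(C[m][:,2],[5,50,95]),C[m][:,:2].mean(0))
```

```text
[0.54045178 0.202463   0.12146077]
3263 [0.03272254 0.03798576 0.03924221] [0.53959947 0.20255424]
```

The hub is seated with its top at 38 mm. Now the sleeve.

send_rows --targets '[{"tx": -0.1, "ty": 0, "tz": -0.5, "twist": 0}, {"tx": 0, "ty": 0, "tz": -1, "twist": 0}, {"tx": 0, "ty": 0, "tz": -1, "twist": 0}, {"tx": 0, "ty": 0, "tz": -1, "twist": 0}, {"tx": 0, "ty": 0, "tz": -1, "twist": 0}, {"tx": 0, "ty": 0, "tz": -1, "twist": 0}, {"tx": 0, "ty": 0, "tz": -1, "twist": 0}, {"tx": 0, "ty": 0, "tz": -1, "twist": 0}, {"tx": 0, "ty": 0, "tz": -1, "twist": 0}, {"tx": 0, "ty": 0, "tz": -1, "twist": 0}, {"tx": 0, "ty": 0, "tz": -1, "twist": 0}, {"tx": 0, "ty": 0, "tz": -0.7, "twist": 0}, {"tx": 0, "ty": 0, "tz": 0, "twist": 0}, {"tx": 0, "ty": 0, "tz": 0, "twist": 0}]'

```text
t: 28.38
tcp_pos: [0.5346, -0.1364, 0.1187]
ee_rot: [-1.571, 0.006, -0.001]
wrist_force: [-0.3, 0.6, -0.2]
width: 0.996
```

Run:
```python
from h import *
p=optics.grab_frame("wrist");C=cloud(p)
m=(abs(C[:,:,2]-.044)<.004)&(np.hypot(C[:,:,0]-.536,C[:,:,1]+.1345)<.026)
q=C[m][:,:2]*1000;print(len(q),cv2.minEnclosingCircle(q.astype(np.float32)))
print(robot.read_state()["tcp_pos"])
```

```text
1220 ((536.7392578125, -134.73748779296875), 17.859895706176758)
[ 0.5351134  -0.13415834  0.11866653]
```

send_rows --targets '[{"tx": 0.05, "ty": 0.5, "tz": 0, "twist": 0}, {"tx": 0, "ty": 0.8, "tz": 0, "twist": 0}, {"tx": 0, "ty": 0.8, "tz": 0, "twist": 0}, {"tx": 0, "ty": 0.7, "tz": 0, "twist": 0}, {"tx": 0, "ty": 0.4, "tz": 0, "twist": 0}, {"tx": 0, "ty": 0.2, "tz": 0, "twist": 0}, {"tx": 0, "ty": 0, "tz": 0, "twist": 0}, {"tx": 0, "ty": 0, "tz": 0, "twist": 0}]'

```text
t: 29.1
tcp_pos: [0.5385, -0.1335, 0.0181]
ee_rot: [-1.571, -0.001, 0.0]
wrist_force: [-0.2, -0.2, 0.3]
width: 0.991
```

send_rows --targets '[{"tx": 0, "ty": 0, "tz": 0, "twist": 0}, {"tx": 0, "ty": 0, "tz": 0, "twist": 0}, {"tx": 0, "ty": 0, "tz": 0, "twist": 0}, {"tx": 0, "ty": 0, "tz": 0, "twist": 0}, {"tx": 0, "ty": 0, "tz": 0, "twist": 0}, {"tx": 0, "ty": 0, "tz": 0, "twist": 0}, {"tx": 0, "ty": 0, "tz": 0, "twist": 0}, {"tx": 0, "ty": 0, "tz": 0, "twist": 0}, {"tx": 0, "ty": 0, "tz": 0, "twist": 0}]' --hand 20

```text
t: 29.85
tcp_pos: [0.5385, -0.1339, 0.0188]
ee_rot: [-1.571, -0.001, -0.001]
wrist_force: [-1.3, 0.6, 5.7]
width: 0.421
```

send_rows --targets '[{"tx": 0, "ty": -0.3, "tz": 0, "twist": 0}, {"tx": 0, "ty": -0.6, "tz": 0, "twist": 0}, {"tx": 0, "ty": -0.8, "tz": 0, "twist": 0}, {"tx": 0, "ty": -0.9, "tz": 0, "twist": 0}, {"tx": 0, "ty": -0.9, "tz": 0, "twist": 0}, {"tx": 0.1, "ty": 0, "tz": 0.4, "twist": 0}, {"tx": 0.1, "ty": 0, "tz": 0.8, "twist": 0}, {"tx": 0.1, "ty": 0, "tz": 1, "twist": 0}, {"tx": 0.1, "ty": 0, "tz": 1, "twist": 0}, {"tx": 0.1, "ty": 0, "tz": 1, "twist": 0}, {"tx": 0.1, "ty": 0, "tz": 1, "twist": 0}, {"tx": 0, "ty": 0, "tz": 1, "twist": 0}, {"tx": 0, "ty": 0, "tz": 1, "twist": 0}, {"tx": 0, "ty": 0, "tz": 1, "twist": 0}, {"tx": 0, "ty": 0, "tz": 0.5, "twist": 0}, {"tx": 0, "ty": 0, "tz": 0, "twist": 0}, {"tx": 0, "ty": 0, "tz": 0, "twist": 0}, {"tx": 0, "ty": 0, "tz": 0, "twist": 0}]'

```text
t: 31.35
tcp_pos: [0.5558, 0.1257, 0.1225]
ee_rot: [-1.572, 0.002, -0.001]
wrist_force: [0.3, -0.7, -1.1]
width: 0.415
```

Run:
```python
from h import *
print([robot.read_state()["tcp_pos"].round(4)]); print(robot.read_state()["wrist_force"])
for c in "side","wrist":
  p=optics.grab_frame(c)
  if c=="side": save(p,"s5.png",(230,60,380,200),4)
  for r in finder.landmark_of("sleeve",p)[:3]: print(c,r["point"],r["conf"])
```

```text
[array([0.5558, 0.1257, 0.1225])]
[ 0.28149153 -0.73098853 -1.0613179 ]
side [0.5609, 0.1222, 0.1179] 0.69
side [0.5393, -0.2452, 0.0022] 0.4
wrist [0.5551, 0.1245, 0.1164] 0.73
```

View pics/s5.png

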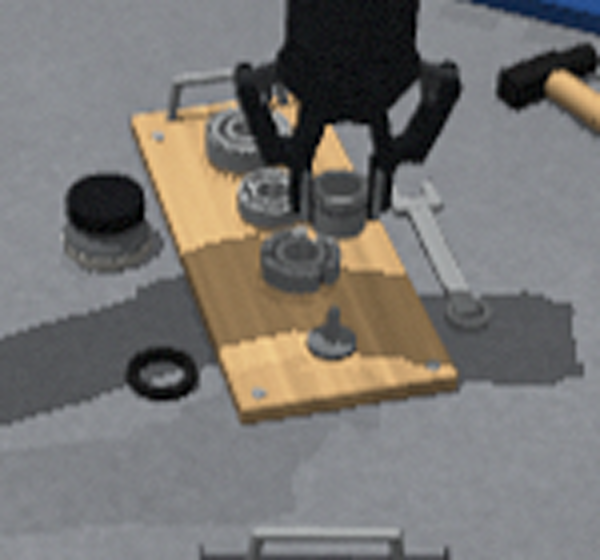

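The sleeve is held upright above the last pin. Lowering.

send_rows --targets '[{"tx": 0, "ty": 0.3, "tz": 0.03, "twist": 0}, {"tx": 0, "ty": 0.5, "tz": 0, "twist": 0}, {"tx": 0, "ty": 0.5, "tz": 0, "twist": 0}, {"tx": 0, "ty": 0.5, "tz": 0, "twist": 0}, {"tx": 0, "ty": 0.5, "tz": 0, "twist": 0}, {"tx": 0, "ty": 0.4, "tz": 0, "twist": 0}, {"tx": 0, "ty": 0.2, "tz": 0, "twist": 0}, {"tx": 0, "ty": 0.15, "tz": 0, "twist": 0}, {"tx": 0, "ty": 0.1, "tz": 0, "twist": 0}, {"tx": 0, "ty": 0.03, "tz": 0, "twist": 0}, {"tx": 0, "ty": 0, "tz": 0, "twist": 0}, {"tx": 0, "ty": 0, "tz": 0, "twist": 0}]'

```text
t: 32.55
tcp_pos: [0.5566, 0.1282, 0.0279]
ee_rot: [-1.571, -0.001, -0.001]
wrist_force: [0.4, 0.3, -1.5]
width: 0.418
```

send_rows --targets '[{"tx": 0, "ty": 0.05, "tz": 0, "twist": 0}, {"tx": 0, "ty": 0, "tz": 0, "twist": 0}]'

```text
t: 32.72
tcp_pos: [0.5568, 0.1282, 0.0268]
ee_rot: [-1.57, -0.001, -0.001]
wrist_force: [-0.9, -0.3, 3.0]
width: 0.42
```

send_rows --targets '[{"tx": 0, "ty": 0, "tz": 0, "twist": 0}, {"tx": 0, "ty": 0, "tz": 0, "twist": 0}, {"tx": 0, "ty": 0, "tz": 0, "twist": 0}, {"tx": 0, "ty": 0, "tz": 0, "twist": 0}, {"tx": 0, "ty": 0, "tz": 0, "twist": 0}, {"tx": 0, "ty": 0, "tz": 0, "twist": 0}, {"tx": 0, "ty": -0.3, "tz": 0, "twist": 0}, {"tx": 0, "ty": -0.7, "tz": 0, "twist": 0}, {"tx": 0, "ty": -0.9, "tz": 0, "twist": 0}, {"tx": 0, "ty": -0.9, "tz": 0, "twist": 0}, {"tx": 0, "ty": -0.9, "tz": -0.5, "twist": 0}, {"tx": 0, "ty": -0.9, "tz": -1, "twist": 0}, {"tx": 0, "ty": 0, "tz": -1, "twist": 0}, {"tx": 0, "ty": 0, "tz": -0.5, "twist": 0}, {"tx": 0, "ty": 0, "tz": 0, "twist": 0}, {"tx": 0, "ty": 0, "tz": 0, "twist": 0}]' --hand 85

```text
t: 34.05
tcp_pos: [0.556, 0.0373, 0.1645]
ee_rot: [-1.57, 0.001, -0.002]
wrist_force: [0.6, 1.5, -0.2]
width: 0.999
```

Run:
```python
from h import *
print(robot.read_state()["tcp_pos"])
p=optics.grab_frame("wrist");C=cloud(p);save(p,"w6.png")
for n,x,y,r,z in [("sleeve",.5555,.128,.018,.052),("hub",.540,.2015,.028,.038),("bearing",.5245,.2745,.026,.037),("gear",.51,.347,.032,.042)]:
    d=np.hypot(C[:,:,0]-x,C[:,:,1]-y); m=(abs(C[:,:,2]-z)<.006)&(d<r+.006)&(d>.01)
    c,rad=cv2.minEnclosingCircle((C[m][:,:2]*1000).astype(np.float32)); q=C[m]
    A=np.c_[q[:,:2]-q[:,:2].mean(0),np.ones(len(q))];k=np.linalg.lstsq(A,q[:,2],rcond=None)[0]
    print(n,len(q),np.round(c,1),round(rad,1),"z",np.median(q[:,2]).round(4),"slope",k[:2].round(3))
```

```text
[0.55604074 0.03730474 0.16449612]
sleeve 1137 [556.4 127. ] 17.8 z 0.0519 slope [-0.002 -0.008]
hub 583 [540.4 184.1] 21.8 z 0.0379 slope [-0.02  -0.048]
bearing 0 [0. 0.] 0.0 z nan slope [0. 0.]
gear 0 [0. 0.] 0.0 z nan slope [0. 0.]<stdin>:7: RuntimeWarning: Mean of empty slice.
  ret = um.true_divide(
  return _methods._mean(a, axis=axis, dtype=dtype,
  ret = ret.dtype.type(ret / rcount)
```

View pics/w6.png

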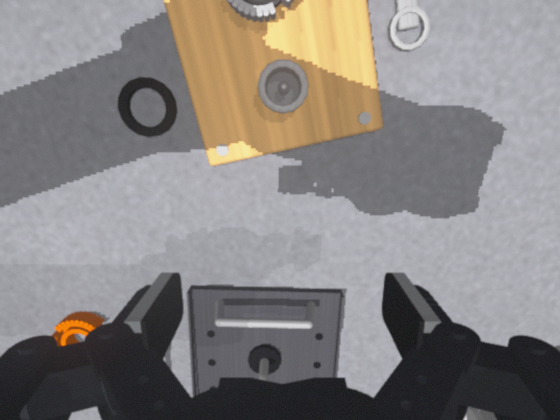

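The wrist view shows the sleeve flat with its pin inside at (283,87). The hub is cut off at the picture's edge, so I make the final check on all four from the fixed cameras.

Run:
```python
from h import *
p=optics.grab_frame("side");save(p,"s6.png",(230,60,380,200),4)
p=optics.grab_frame("top");C=cloud(p)
for n,x,y,r,z in [("sleeve",.5555,.128,.018,.052),("hub",.540,.2015,.028,.038),("bearing",.5245,.2745,.026,.037),("gear",.51,.347,.032,.042)]:
    d=np.hypot(C[:,:,0]-x,C[:,:,1]-y); m=(abs(C[:,:,2]-z)<.006)&(d<r+.006)&(d>.01);q=C[m]
    if len(q)<10: print(n,len(q),"hidden");continue
    c,rad=cv2.minEnclosingCircle((q[:,:2]*1000).astype(np.float32))
    print(n,len(q),np.round(c,1),round(rad,1),"z",np.median(q[:,2]).round(4))
```

```text
sleeve 85 [554.4 127.8] 17.7 z 0.0512
hub 0 hidden
bearing 0 hidden
gear 3 hidden
```

View pics/s6.png

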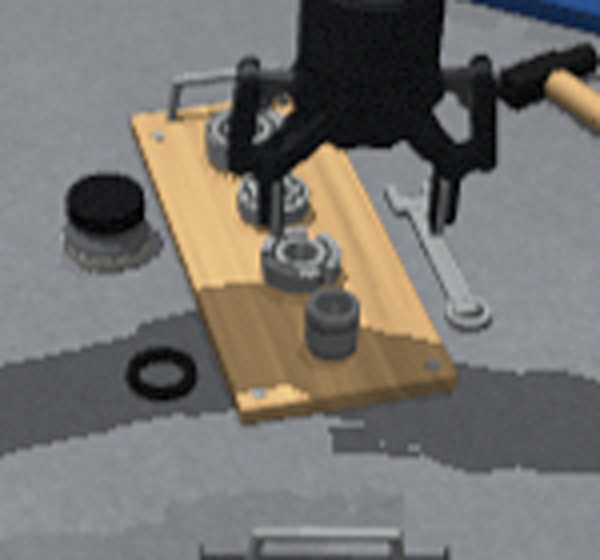

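All four stand in order, flat on their feet, and the gripper is clear.

```bash
python3 -c "
from bench import robot
print(robot.hand_in())"
```

```text
the job is handed in; nothing more can be done
None
```

All four parts are on the assembly board in reverse order: from the board's handle outwards, gear, bearing, hub, sleeve. I handed the job in at about 34 s, with the gripper open and touching nothing. The hand-in gives no verdict.

- **Height checks:** after release I measured the tops at about 42, 36–37, 38 and 52 mm, which is what fully-down parts should show. All four were centred within about 2 mm of their pins.
- **Final look:** the last side view shows all four lying flat in the right order, though the fingers partly cover the gear and bearing.
- **Checks that failed:** the arm hid the gear, bearing and hub from the top camera in the final re-measurement. For those three I rely on the wrist measurement taken after each placing and on that side view.
- **Refused moves:** the first two move calls were refused for missing fields, and the arm did not move.

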